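# Lock a setting die in the bench die holder

### The job

Fit the notched setting die into the bench die holder and lock it there. Take it out of the wooden rack and stand it on the bare table between rack and holder so you can take it again across its sides, lower it (no dropping) between the holder's two end cheeks onto the spring lifter, then press it down below the keeper and, while it is down, push the thumb tab fully over so that the keeper's tongue traps the die. Leave the plain block in its rack slot and the mallet, masking tape and tape measure where they are.

Things in the scene. Friction and masses are not known exactly. Their poses are not given: they have to be found in the camera images.
- die: The notched setting die: loose steel block 60 long (x) x 44 wide (y) x 50 high (z) mm, about 0.35 kg, flat top with a flush round mark in the middle. In each end of its length is a notch 16 wide, 16 deep, full height: H-shaped from above, same both ways round. Origin: centre of the underside. Starts standing in one rack slot, its length along the slot
- die_top (a point): Middle of the die's flat top, 50 mm above its underside. Where to put it down: the table is flat and bare between the rack and the holder at x = 0.38 to 0.50 m; a thick fabric panel covers it beyond about x = 0.56 m (y = -0.1 to 0.4 m)
- plain_block: Neighbour in the other rack slot: loose plain steel block 60 x 44 x 50 mm without notches, with a domed stud 26 mm wide and 13 mm high on top. Origin: centre of the underside. Stays in its slot
- die_rack: Fixed wooden comb rack, 50 (x) x 122 (y) x 60 mm high. Two slots along its x, 46 wide, centred at y = -28 and +28 mm, floor at z = 10 mm, open at the ends and the top. The three walls are 10 mm thick and as high as the dies: a die can be held only across its length, by its ends, which stick out 5 mm at each end, and goes straight up. Origin: centre of the underside
- die_holder: Bench die holder screwed to the table, base 160 (x) x 100 (y) x 7 mm; origin: centre of its underside, on the pocket's axis. The die goes in from above, its length along the holder's x, 1.2 mm play a side. End cheeks at x = +-31 to +-37 mm rise to z = 105 mm, so it cannot go in held by its ends. Across y all is open above z = 76 mm. Pocket side walls end at z = 66 mm with sloped lead-ins
- lifter (a joint): Spring lifter plate in the pocket: 0 raised, 0.027 m fully pressed. Pushes up 5 N raised, 10 N pressed, and lifts the die again when let go. A die standing on it raised has its underside at holder z = 40 and top at 90 mm; fully pressed, top at 63 mm; trapped under the keeper, top at 67 mm (lifter about 0.023)
- keeper (a joint): Flat steel frame 5 mm thick at holder z = 67 to 72 mm, sliding along holder +x: 0 open, 0.012 m fully over; 2.5 N friction, stays where left. Its opening leaves room for fingers to y = +-27 mm. At its -x end a tongue 30 wide, underside z = 67 mm, edge at x = -31.5 mm when open: it slides over the end of the die's top once that is pressed below z = 67 mm
- thumb_tab (a point): Top middle of the face (looking to holder -x) of the keeper's upright thumb tab, 12 wide, top at z = 94 mm; at holder x = 15.5, y = 0 mm when open, 27.5 pushed over. It stands in the die's notch: closed fingertips pressing the middle of the die's top, just on its -x side, push it over by moving along the die to +x without lifting
- mallet: Rubber mallet with wooden handle, 218 mm long, lying behind the holder; leave it
- masking_tape: Roll of masking tape lying flat, 81 mm across, 18 mm high; leave it
- tape_measure: Round tape measure lying flat, 70 mm across, 17 mm high; leave it
There are look-alikes about, which are no part of the job. Leave any green look-alike of the die alone.

How it is judged (in metres and radians):
On the way:
1. the notched die stands by itself, upright, on the bare table, let go (height (world z) of die below 0.005 m and angle between die's own z axis and vertical below 0.1 rad and contact force between the fingers and die below 0.2 N and linear speed of die below 0.02 m/s), for 0.2 s.
At the end, for the whole second after the job is handed in: The notched die is in the holder's pocket (within 4 mm and 0.08 rad, upright), held down against the spring (underside below 20 mm, lifter pressed more than 20 mm) with the keeper over by more than 10 of its 12 mm, at rest and let go (value of joint keeper above 0.01 m and value of joint lifter above 0.02 m and horizontal distance between die and die_holder below 0.004 m and z of die in the frame of die_holder below 0.02 m and angle between the x axis of die and the x axis of die_holder, either way round below 0.08 rad and angle between die's own z axis and vertical below 0.08 rad and linear speed of die below 0.02 m/s); the robot touches nothing.
It fails at once if the die is dropped from more than about 25 mm (faster than 0.7 m/s with no finger on it) (linear speed of die above 0.7 m/s and contact force between the fingers and die below 0.1 N).
It fails at once if the plain block leaves its place (moved more than 30 mm) (distance of plain_block from where it was at the start of the episode above 0.03 m).
It fails at once if the mallet, masking tape or tape measure is shifted more than 30 mm (distance of any of mallet, masking_tape, tape_measure from where it was at the start of the episode above 0.03 m).
It also fails if it takes over 64 s, if anything falls off the work surface, if the arm or the gripper's body presses on something with over 40 N, if the wrist force passes 120 N, or if a joint passes its speed limit or range.

### The arm

A 6-joint arm with a two-finger parallel gripper is mounted at the origin on a cart in front of the work surface, level with it; the furniture and walls round the work are solid. World frame = base frame: x ahead of the robot, y to its left, z up, the work surface at z = 0. Lengths are in mm, angles in rad, forces in N, time in s.
With the tool pointing down it reaches from about 350 to 775 mm from the base axis. Payload 5.5 kg.
Tool frame: the origin (TCP) lies at the very end of the fingers, on their centre line; the grasp point (between the pads) lies 19 mm behind it; z points along the fingers, y is the line along which they close (so a half turn about z gives the same grasp; the last joint's range is limited). The gripper opens to 85 mm and grips with 20 to 120 N. Pads are 22 mm wide; open, the fingers measure 114 mm over their backs; the gripper's body (76 mm by 85 mm) begins 54 mm behind the grasp point. The pads swing forward as they close: fully open they stand 13 mm farther back than shut.
Start: joints at [1.005, 0.313, 0.046, 1.304, 0, 1.431], TCP at [237.532, 523.689, 231.323] pointing down, gripper open.
Joint ranges: [-2.76, 2.76], [-0.86, 1.69], [-1.03, 1.26], [-2.2, 2.34], [-1.47, 1.5], [-3.14, 3.14]. Speed limits (rad/s): [2.57, 2.57, 3.14, 3.14, 3.14, 3.14].

### API

Orientations are given as a unit quaternion [x, y, z, w].
In Python, from workcell import env gives the robot as it stands. The module is installed in compiled form; this text tells all that it offers.
- The arm moves only by the shell command python3 -m crank 'ROWS'. ROWS is JSON, a list of rows, each an object with "translation": the shift along the tool's x, y, z each as a share of 50 cm, from -1 to 1, a list of three; "roll": the turn about the tool's z as a share of 2 pi rad, from -1 to 1; "fingers": the opening, from 0 (shut) to 1 (fully open). In form: [{"translation": [dx, dy, dz], "roll": roll, "fingers": fingers}, ...]. A call has 1 to 20 rows; each row is the pose to reach, as a shift and turn from the pose commanded when the call began, along the tool's axes at that moment, turning the shorter way round; what a row does not reach only later rows make up. A row lasts 1/12 s, in which the tool goes at most 41.7 mm and 7.16 degrees, less where a joint would pass 70% of its speed; a pose out of reach is approached as far as the arm can. A call with a number of a shift or a turn outside -1 to 1 is refused whole. A call with a gripper value outside its range is refused whole. The fingers move at their own pace and stop on an object; the grip force is fixed at half the most. Time passes only in rows, so rows that repeat a pose let the fingers close. It gives the time, the measured TCP pose, the force, the opening and the grip force at its end, in the units of the state.
- env.state(): the state, without advancing time (a new reading comes with each control period).
- env.capture(name): name is "scene" or "top"; returns a dict with "image" (384x512x3 uint8, red, green, blue), "fovy" (degrees; the focal length in pixels is half the picture's height over the tangent of half this angle, whatever the lens; pixels are square), "cx", "cy" (the principal point, pixels), "rvec" (rotation vector, rad) and "tvec" (3), from world to camera coordinates, as OpenCV has them. Camera axes: x right, y down, z forward; pixel columns grow to the right and rows downward; lengths in mm; the calibration is good to about 2 mm. A picture is of the moment at which its call begins. There is no depth.
- env.hand_in(): hands the job in; it is judged then, once.
Trained networks look in the newest picture that a camera, given by its name, has taken for a name from the list of things; names that differ only in an ending like _2 or _b are one class to them, and where a whole thing is asked for, a point or a joint stands for the part that bears it (a point fixed in the world has none). Each returns a list of dicts, best first, with "score" (0 to 1); they miss things now and then, are a little off and sometimes report something else, mostly with a low value. They report only what shows in the picture. A call takes as long as a camera call. They do not tell look-alikes from the thing itself.
- env.regions_of(camera, thing): "pixels" (384x512 bool, what is visible of it) and "bbox" ([centre column, centre row, width, height] in pixels, round what is visible of it).
The state is a dict: "time": time; "joints": joint angles; "dq": joint speeds; "joint_torque": joint torques, N m; "tool_pos": TCP position; "eef_rot": TCP orientation; "wrist_force": force on the tool from outside, world axes, zero at the start; "ft_torque": the same for the moment, N m; "opening": finger opening in mm; "finger_force": force on a finger pad.
Only numpy, scipy, OpenCV 4.12 (cv2) and the standard library are available. Lean on these libraries where they do the work, as an engineer would, in place of code of your own. Each camera call takes 0.05 s, during which the arm holds its last target. There are 200 camera calls.

## Working session

There is one attempt and no reset: what is moved stays moved. The work goes in short steps, Python scripts to look and compute and a shell command to move; the robot and the scene stay as the last step left them, time stands still between calls to the robot, and variables do not carry over. Pictures are saved under pics/ and viewed, at most 10 in all, crops included, and the job is handed in when it is done.

```bash
mkdir -p pics; cat > h.py <<'E'
import numpy as np,cv2
from workcell import env
def cam(n):
    c=env.capture(n);im=c["image"];h=im.shape[0]
    f=h/2/np.tan(np.radians(c["fovy"])/2)
    K=np.array([[f,0,c["cx"]],[0,f,c["cy"]],[0,0,1]])
    R=cv2.Rodrigues(np.array(c["rvec"],float))[0];t=np.array(c["tvec"],float).ravel()
    return im,K,R,t
def back(C,u,v,z):
    _,K,R,t=C
    d=R.T@np.linalg.inv(K)@np.array([u,v,1.]);o=-R.T@t
    return o+d*(z-o[2])/d[2]
def proj(C,P):
    _,K,R,t=C
    p=(R@np.atleast_2d(P).T).T+t; q=(K@p.T).T
    return q[:,:2]/q[:,2:]
def save(im,n,box=None,s=1):
    if box: im=im[box[1]:box[3],box[0]:box[2]]
    cv2.imwrite("pics/"+n,cv2.resize(im[:,:,::-1],None,fx=s,fy=s,interpolation=cv2.INTER_CUBIC))
E
python3 - <<'E'
from h import *
ims=[]
for n in("scene","top"):
    C=cam(n);save(C[0],n+"0.png",None,1.5)
    print(n,"campos",-C[2].T@C[3],C[1][0,0])
    for th in("die","plain_block","die_rack","die_holder","keeper","thumb_tab","lifter","mallet"):
        for r in env.regions_of(n,th)[:4]:
            b=r["bbox"];print(th,round(r["score"],2),np.round(b),np.round(back(C,b[0],b[1],50)))
s=env.state();print(s["tool_pos"],s["eef_rot"],s["opening"],s["time"])
E
```

```text
scene campos [  10.38952588 -894.5681819   557.83007544] 354.2538059876225
die 0.66 [264. 233.  26.  28.] [ 458. -269.   50.]
die 0.63 [171. 166.  19.  18.] [421. 284.  50.]
die 0.55 [179. 174.  17.  19.] [415. 192.  50.]
plain_block 0.66 [190. 179.  21.  19.] [432. 136.  50.]
die_rack 0.56 [188. 182.  30.  24.] [416. 121.  50.]
die_rack 0.39 [271. 285.  33.  32.] [ 358. -437.   50.]
die_holder 0.84 [235. 212.  59.  47.] [ 448. -135.   50.]
keeper 0.77 [233. 204.  46.  15.] [467. -91.  50.]
thumb_tab 0.55 [191. 181.  20.  19.] [427. 118.  50.]
thumb_tab 0.5 [235. 201.  42.  18.] [479. -81.  50.]
mallet 0.74 [318. 209.  72.  25.] [ 662. -250.   50.]
top campos [ 420.64036643  -56.61177225 1363.12984108] 445.9156962378111
die 0.87 [150. 237.  24.  23.] [429. 213.  50.]
die 0.58 [112. 230.  18.  24.] [444. 325.  50.]
die 0.53 [305. 224.  27.  14.] [ 477. -239.   50.]
plain_block 0.83 [170. 233.  17.  27.] [440. 156.  50.]
die_rack 0.66 [164. 237.  48.  21.] [430. 174.  50.]
die_holder 0.76 [259. 230.  38.  54.] [ 459. -105.   50.]
die_holder 0.74 [163. 235.  43.  22.] [436. 177.  50.]
keeper 0.77 [262. 227.  27.  38.] [ 466. -111.   50.]
thumb_tab 0.75 [260. 228.  26.  45.] [ 465. -108.   50.]
thumb_tab 0.47 [170. 232.  19.  22.] [443. 156.  50.]
lifter 0.65 [262. 232.  14.  22.] [ 452. -114.   50.]
mallet 0.9 [293. 154.  62.  51.] [ 688. -201.   50.]
[237.51994969 523.65916123 231.3220881 ] [2.11306531e-01 9.77419843e-01 1.91673580e-05 2.98757618e-06] 85.38373062277626 0.9
```

View pics/scene0.png

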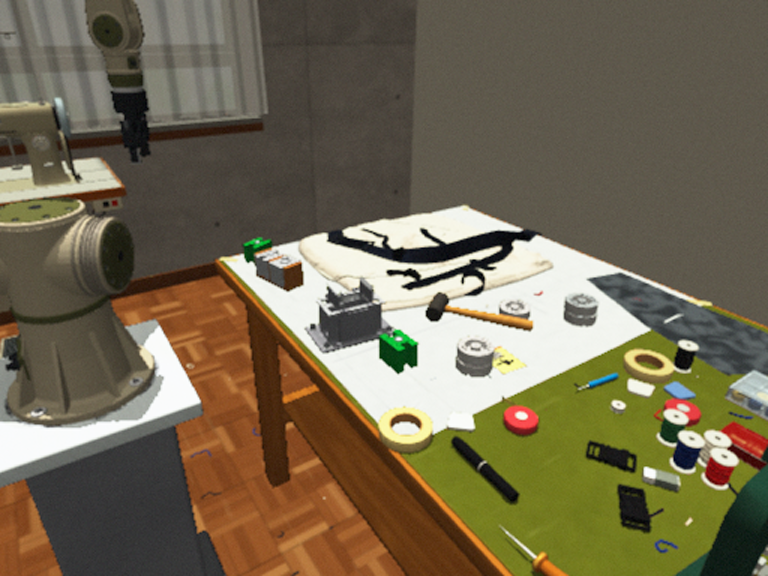

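View pics/top0.png

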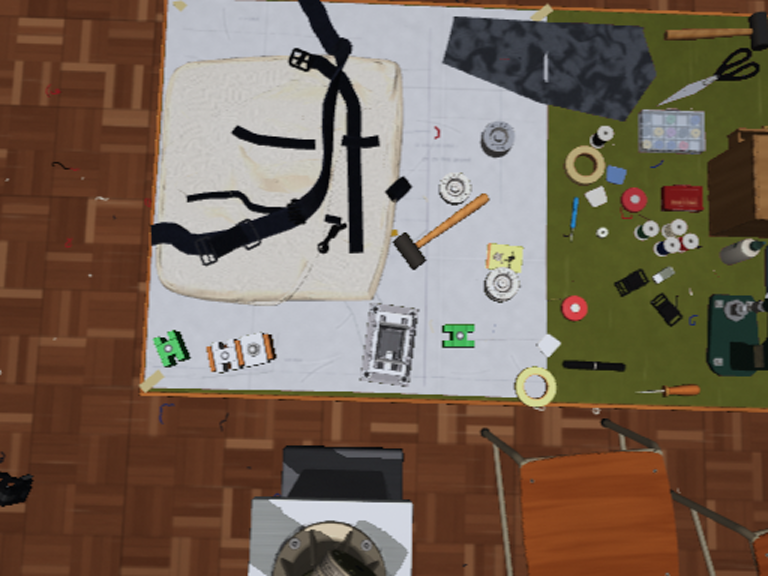

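The scene shows two green H-shaped look-alikes, at top-view px (113,232) and (305,224). In the rack at about (160,235) are two grey blocks: left (150,237) seems notched, right (170,233) has a stud. The holder is at (260,230). I'll confirm this in enlarged crops.

```bash
python3 - <<'E'
from h import *
C=cam("top");im=C[0]
a=cv2.resize(im[212:262,95:195],None,fx=7.5,fy=7.5,interpolation=cv2.INTER_CUBIC)
save(a,"rack1.png")
save(im,"hold1.png",(225,195,295,265),8)
E
```

```text
(no output)
```

View pics/rack1.png

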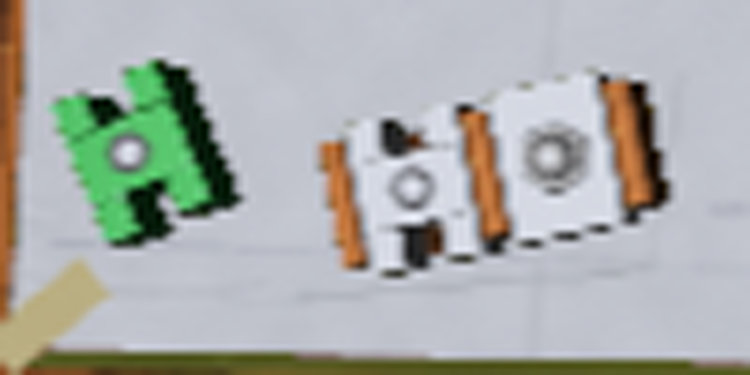

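View pics/hold1.png

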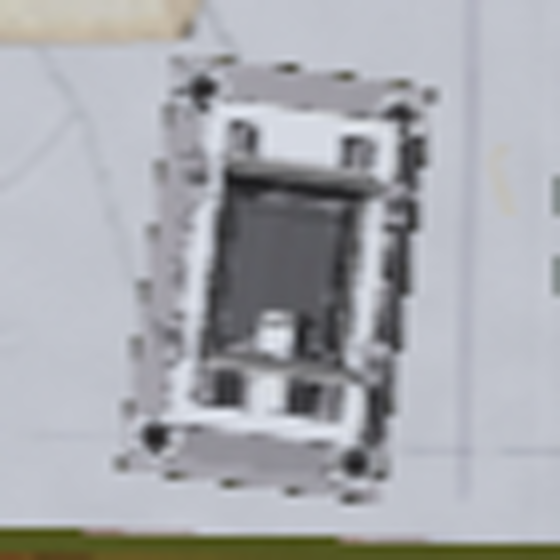

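The left block (top px 150,237) is the grey H-shaped one with a flush mark, standing in the rack, so it is the real die. Its neighbour has the stud and the other two H-shapes are green. In the holder, the thumb tab (px 259,236) is on the near side and the wide tongue (px 262,212) on the far side, so holder +x points towards the robot. Next I'll measure both precisely.

```bash
python3 - <<'E'
from h import *
C=cam("top");im=C[0]; g=cv2.cvtColor(im,cv2.COLOR_RGB2GRAY).astype(float)
def px(a,b,o,s): return np.array([o[0]+(a+.5)/s-.5,o[1]+(b+.5)/s-.5])
def dark(p,r=2.5):
    y,x=np.mgrid[0:384,0:512];m=np.hypot(x-p[0],y-p[1])<r
    w=np.clip(150-g,0,None)*m;return (w*x).sum()/w.sum(),(w*y).sum()/w.sum()
hs=[dark(px(a,b,(225,195),8)) for a,b in((203,88),(400,112),(155,435),(355,463))]
H=np.array([back(C,*p,7) for p in hs])[:,:2];print("holes",np.round(H,1),"c",H.mean(0))
v=(H[2]+H[3]-H[0]-H[1]);w=(H[1]-H[0]+H[3]-H[2]);a=np.degrees([np.arctan2(v[1],v[0]),np.arctan2(w[0],-w[1])]);print("yaw +x",a)
# die, via mark and outline corners of H at z=60
mk=back(C,*px(412,188,(95,212),7.5),60);st=back(C,*px(552,155,(95,212),7.5),73);print("mark",mk,"stud",st,np.degrees(np.arctan2(*(st-mk)[[1,0]])))
for th in("die","plain_block","die_rack"):
    r=env.regions_of("top",th)[0]
    cs=cv2.findContours(r["pixels"].astype(np.uint8),0,2)[0];rc=cv2.minAreaRect(max(cs,key=len));print(th,rc,back(C,*rc[0],60))
# overlay model
c=H.mean(0);th=np.radians(a[0]);A=np.array([[np.cos(th),-np.sin(th)],[np.sin(th),np.cos(th)]])
S=8;o=cv2.resize(im[190:270,95:300][:, :],None,fx=1,fy=1)
def draw(C,n,box,S,items):
    o=cv2.resize(C[0][box[1]:box[3],box[0]:box[2]],None,fx=S,fy=S,interpolation=cv2.INTER_CUBIC)
    for P,col in items:
        q=(proj(C,P)-[box[0],box[1]]+.5)*S-.5
        cv2.polylines(o,[np.round(q).astype(int)],True,col,1)
    save(o,n)
def rect(x0,x1,y0,y1,z):
    p=np.array([[x0,y0],[x1,y0],[x1,y1],[x0,y1]])@A.T+c;return np.c_[p,np.full(4,z)]
it=[(rect(-80,80,-50,50,7),(255,0,0)),(rect(31,37,-22,22,105),(0,200,0)),(rect(-37,-31,-22,22,105),(0,200,0)),(rect(15.5,18,-6,6,94),(0,0,255)),(rect(-60,-31.5,-15,15,72),(255,0,255))]
draw(C,"ov_t.png",(230,195,290,265),8,it)
S=cam("scene");draw(S,"ov_s.png",(200,180,265,238),8,it)
a=cv2.imread("pics/ov_t.png");b=cv2.imread("pics/ov_s.png")
h=560;b=cv2.copyMakeBorder(b,0,h-b.shape[0],0,0,0);cv2.imwrite("pics/ov.png",cv2.resize(np.hstack([a,b]),None,fx=.8,fy=.8))
E
```

```text
holes [[ 531.   -75.7]
 [ 523.5 -152.1]
 [ 399.5  -62.1]
 [ 391.7 -137.7]] c [ 461.43444784 -106.90778398]
yaw +x [173.91213707  -5.7412011 ]
mark [428.72468173 213.11698693  60.        ] stud [442.72821183 157.6085999   73.        ] -75.84099470602642
die ((304.0, 223.0), (16.0, 22.0), 90.0) [ 481.0154246  -235.07108634   60.        ]
plain_block ((168.17539978027344, 232.87049865722656), (21.128877639770508, 16.31905174255371), 76.75948333740234) [441.10859162 159.65558317  60.        ]
die_rack ((178.87059020996094, 230.9176483154297), (16.703645706176758, 5.423261642456055), 77.47119140625) [447.6330663 128.9369495  60.       ]
```

View pics/ov.png

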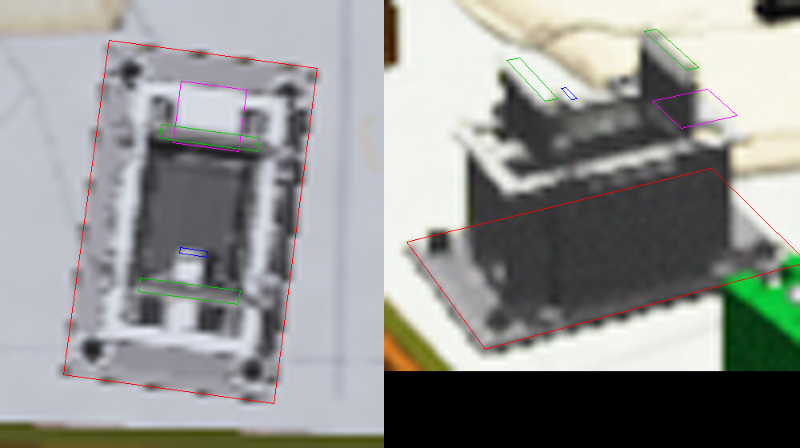

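The overlays agree with the holder to within a few mm: tongue far, tab near, holder yaw about 174°. I'll refine that later by comparing with the held die. Now to the die.

```bash
cat >> h.py <<'E'
from scipy.spatial.transform import Rotation as Ro
def go(x,y,z,ang):
    s=env.state();R=Ro.from_quat(s["eef_rot"]);M=R.as_matrix()
    d=M.T@(np.array([x,y,z])-s["tool_pos"])/500
    cur=np.degrees(np.arctan2(M[1,1],M[0,1]));da=(cur-ang+90)%180-90
    print("trans",np.round(d,4),"roll",round(da/360,4),"cur",np.round(s["tool_pos"],1),round(cur,2),"op",round(s["opening"],1),"F",np.round(s["wrist_force"],1),"t",round(s["time"],2))
E
python3 -c "
from h import *
go(428.7,213.1,120,13.7)"
```

```text
trans [-0.6048 -0.4078  0.2226] roll 0.1442 cur [237.5 523.7 231.3] 65.6 op 85.8 F [ 0.6  0.5 -0.9] t 1.2
```

```bash
python3 -m crank '[{"translation":[-0.6048,-0.4078,0.2226],"roll":0.1442,"fingers":1},{"translation":[-0.6048,-0.4078,0.2226],"roll":0.1442,"fingers":1},{"translation":[-0.6048,-0.4078,0.2226],"roll":0.1442,"fingers":1},{"translation":[-0.6048,-0.4078,0.2226],"roll":0.1442,"fingers":1},{"translation":[-0.6048,-0.4078,0.2226],"roll":0.1442,"fingers":1},{"translation":[-0.6048,-0.4078,0.2226],"roll":0.1442,"fingers":1},{"translation":[-0.6048,-0.4078,0.2226],"roll":0.1442,"fingers":1},{"translation":[-0.6048,-0.4078,0.2226],"roll":0.1442,"fingers":1},{"translation":[-0.6048,-0.4078,0.2226],"roll":0.1442,"fingers":1},{"translation":[-0.6048,-0.4078,0.2226],"roll":0.1442,"fingers":1},{"translation":[-0.6048,-0.4078,0.2226],"roll":0.1442,"fingers":1},{"translation":[-0.6048,-0.4078,0.2226],"roll":0.1442,"fingers":1}]'
python3 - <<'E'
from h import *
go(428.7,213.1,28,13.7)
C=cam("scene");S=cam("top")
a=cv2.resize(C[0][90:200,120:230],(400,400),interpolation=2);b=cv2.resize(S[0][190:280,105:195],(400,400),interpolation=2)
save(np.hstack([a,b]),"hov.png")
E
```

```text
time: 2.2
tool_pos: [428.6, 213.1, 120.1]
eef_rot: [0.618, 0.786, 0.0, -0.0]
wrist_force: [0.1, -0.1, 0.7]
opening: 85.3
finger_force: 0.0
trans [-1.000e-04  2.000e-04  1.842e-01] roll -0.0002 cur [428.6 213.1 120.1] 13.61 op 85.3 F [ 0.1 -0.1  0.7] t 2.2
```

View pics/hov.png

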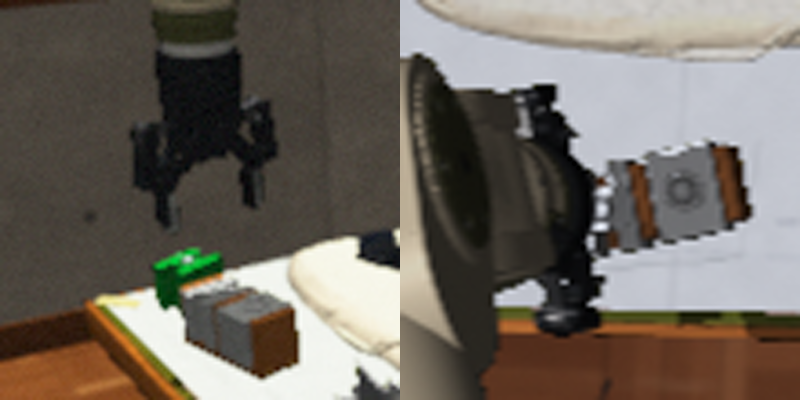

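The hover shows the gripper (open, fingers along the slot) above the rack with nothing in the way. I'll descend to z=20 and grip the ends.

```bash
python3 -m crank '[{"translation":[0,0,0.06],"roll":0,"fingers":1},{"translation":[0,0,0.12],"roll":0,"fingers":1},{"translation":[0,0,0.17],"roll":0,"fingers":1},{"translation":[0,0,0.2],"roll":0,"fingers":1},{"translation":[0,0,0.2],"roll":0,"fingers":1},{"translation":[0,0,0.2],"roll":0,"fingers":0},{"translation":[0,0,0.2],"roll":0,"fingers":0},{"translation":[0,0,0.2],"roll":0,"fingers":0},{"translation":[0,0,0.2],"roll":0,"fingers":0},{"translation":[0,0,0.2],"roll":0,"fingers":0},{"translation":[0,0,0.2],"roll":0,"fingers":0},{"translation":[0,0,0.2],"roll":0,"fingers":0},{"translation":[0,0,0.2],"roll":0,"fingers":0}]'
```

```text
time: 3.38
tool_pos: [429.9, 214.2, 21.8]
eef_rot: [0.618, 0.786, 0.002, 0.0]
wrist_force: [-2.4, 2.1, 6.6]
opening: 58.9
finger_force: 65.5
```

```bash
python3 -m crank '[{"translation":[0,0,-0.02],"roll":0,"fingers":0},{"translation":[0,0,-0.05],"roll":0,"fingers":0},{"translation":[0,0,-0.1],"roll":0,"fingers":0},{"translation":[0,0,-0.15],"roll":0,"fingers":0},{"translation":[0,0,-0.2],"roll":0,"fingers":0},{"translation":[0,0,-0.2],"roll":0,"fingers":0},{"translation":[0,0,-0.2],"roll":0,"fingers":0}]'
python3 - <<'E'
from h import *
go(430,40,120,-6+180)
C=cam("scene");S=cam("top")
a=cv2.resize(C[0][90:200,120:230],(400,400),interpolation=2);b=cv2.resize(S[0][190:280,105:195],(400,400),interpolation=2)
save(np.hstack([a,b]),"lift.png")
E
```

```text
time: 3.97
tool_pos: [430.0, 213.3, 121.8]
eef_rot: [0.618, 0.786, 0.002, 0.001]
wrist_force: [-0.0, -0.2, -3.7]
opening: 59.1
finger_force: 65.8
trans [-0.3368 -0.082   0.0034] roll 0.0547 cur [430.  213.3 121.8] 13.68 op 59.1 F [-0.  -0.2 -3.7] t 3.97
```

View pics/lift.png

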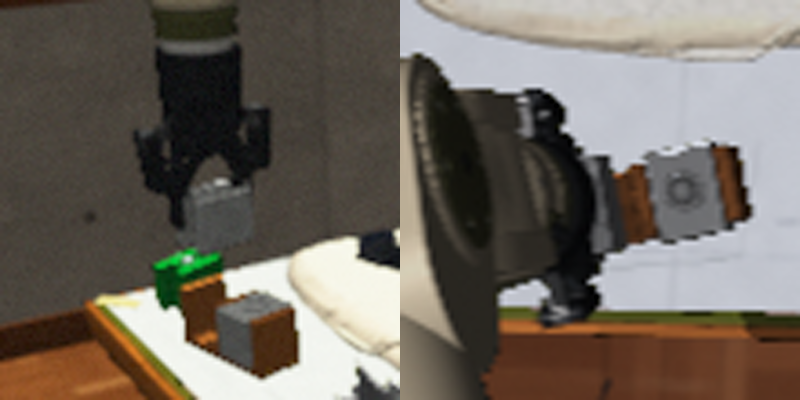

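The die is off the rack, upright in the fingers, and the plain block has not moved. Next I'll carry it to (430,40) and turn it to the holder's yaw.

```bash
python3 -m crank '[{"translation":[-0.04,-0.01,0],"roll":0.007,"fingers":0},{"translation":[-0.1,-0.025,0],"roll":0.016,"fingers":0},{"translation":[-0.17,-0.041,0],"roll":0.027,"fingers":0},{"translation":[-0.24,-0.058,0],"roll":0.038,"fingers":0},{"translation":[-0.3,-0.073,0],"roll":0.048,"fingers":0},{"translation":[-0.3368,-0.082,0],"roll":0.0547,"fingers":0},{"translation":[-0.3368,-0.082,0],"roll":0.0547,"fingers":0},{"translation":[-0.3368,-0.082,0.06],"roll":0.0547,"fingers":0},{"translation":[-0.3368,-0.082,0.12],"roll":0.0547,"fingers":0},{"translation":[-0.3368,-0.082,0.17],"roll":0.0547,"fingers":0},{"translation":[-0.3368,-0.082,0.2],"roll":0.0547,"fingers":0},{"translation":[-0.3368,-0.082,0.2],"roll":0.0547,"fingers":0},{"translation":[-0.3368,-0.082,0.2],"roll":0.0547,"fingers":0}]'
python3 -c "
from h import *
go(430,40,12,-6)"
```

```text
time: 5.15
tool_pos: [426.8, 40.3, 18.6]
eef_rot: [0.743, 0.669, -0.001, -0.002]
wrist_force: [-0.2, -0.7, -2.4]
opening: 58.9
finger_force: 65.6
trans [0.     0.0066 0.0132] roll 0.0001 cur [426.8  40.3  18.6] -5.96 op 58.9 F [-0.2 -0.7 -2.4] t 5.15
```

```bash
python3 -m crank '[{"translation":[0,0,0.004],"roll":0,"fingers":0},{"translation":[0,0,0.008],"roll":0,"fingers":0},{"translation":[0,0,0.01],"roll":0,"fingers":0},{"translation":[0,0,0.012],"roll":0,"fingers":0},{"translation":[0,0,0.012],"roll":0,"fingers":0},{"translation":[0,0,0.012],"roll":0,"fingers":0}]'
```

```text
time: 5.65
tool_pos: [429.0, 39.8, 14.3]
eef_rot: [0.743, 0.669, 0.0, 0.0]
wrist_force: [-0.2, -0.6, -2.7]
opening: 59.1
finger_force: 65.6
```

```bash
python3 -m crank '[{"translation":[0,0,0.004],"roll":0,"fingers":0},{"translation":[0,0,0.004],"roll":0,"fingers":0},{"translation":[0,0,0.004],"roll":0,"fingers":0},{"translation":[0,0,0.004],"roll":0,"fingers":0}]'; python3 -m crank '[{"translation":[0,0,0.003],"roll":0,"fingers":0},{"translation":[0,0,0.003],"roll":0,"fingers":0},{"translation":[0,0,0.003],"roll":0,"fingers":0}]'
```

```text
time: 5.98
tool_pos: [428.7, 39.8, 12.0]
eef_rot: [0.743, 0.669, 0.0, -0.0]
wrist_force: [0.6, 0.1, -3.0]
opening: 59.0
finger_force: 65.6
time: 6.23
tool_pos: [428.8, 39.8, 11.8]
eef_rot: [0.743, 0.669, 0.0, 0.0]
wrist_force: [-5.8, 0.2, 12.6]
opening: 58.7
finger_force: 67.4
```

In contact with the table. I'll release, wait, and rise.

```bash
python3 -m crank '[{"translation":[0,0,-0.002],"roll":0,"fingers":1},{"translation":[0,0,-0.002],"roll":0,"fingers":1},{"translation":[0,0,-0.002],"roll":0,"fingers":1},{"translation":[0,0,-0.002],"roll":0,"fingers":1},{"translation":[0,0,-0.002],"roll":0,"fingers":1},{"translation":[0,0,-0.002],"roll":0,"fingers":1},{"translation":[0,0,-0.002],"roll":0,"fingers":1},{"translation":[0,0,-0.06],"roll":0,"fingers":1},{"translation":[0,0,-0.12],"roll":0,"fingers":1},{"translation":[0,0,-0.2],"roll":0,"fingers":1},{"translation":[0,0,-0.2],"roll":0,"fingers":1},{"translation":[0,0,-0.2],"roll":0,"fingers":1}]'
python3 - <<'E'
from h import *
go(428.8,39.8,110,84)
C=cam("top");S=cam("scene")
a=cv2.resize(C[0][200:280,180:260],(400,400),interpolation=2);b=cv2.resize(S[0][140:220,170:250],(400,400),interpolation=2)
save(np.hstack([a,b]),"stand.png")
E
```

```text
time: 7.23
tool_pos: [430.9, 39.6, 112.8]
eef_rot: [0.743, 0.669, 0.002, 0.002]
wrist_force: [0.0, 0.0, 0.1]
opening: 85.1
finger_force: 0.0
trans [-0.0001 -0.0043  0.0055] roll -0.25 cur [430.9  39.6 112.8] -6.0 op 85.1 F [0.  0.  0.1] t 7.23
```

View pics/stand.png

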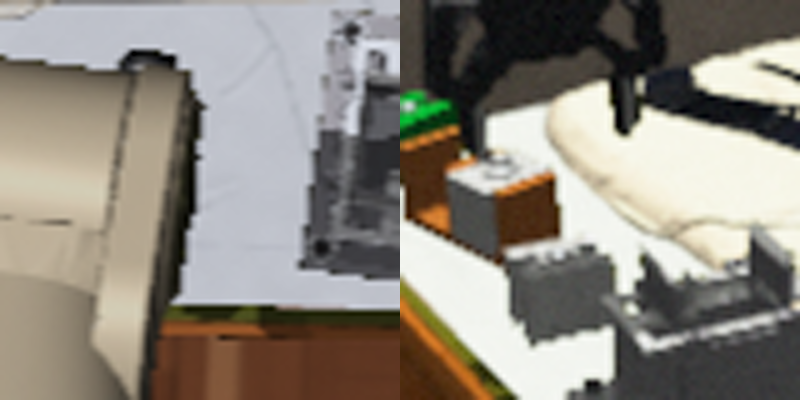

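The die stands upright and free on the table (scene crop about 560,290), and the rack still holds the plain block. I'll back the arm off and measure the die with the top camera, to calibrate the camera against the arm (arm says die x = 428.8).

```bash
python3 -m crank '[{"translation":[0.08,-0.01,-0.05],"roll":-0.02,"fingers":1},{"translation":[0.16,-0.02,-0.1],"roll":-0.04,"fingers":1},{"translation":[0.24,-0.02,-0.15],"roll":-0.06,"fingers":1},{"translation":[0.32,-0.03,-0.15],"roll":-0.08,"fingers":1},{"translation":[0.4,-0.04,-0.15],"roll":-0.1,"fingers":1},{"translation":[0.48,-0.05,-0.15],"roll":-0.12,"fingers":1},{"translation":[0.55,-0.05,-0.15],"roll":-0.14,"fingers":1},{"translation":[0.55,-0.05,-0.15],"roll":-0.16,"fingers":1},{"translation":[0.55,-0.05,-0.15],"roll":-0.18,"fingers":1},{"translation":[0.55,-0.05,-0.15],"roll":-0.25,"fingers":1},{"translation":[0.55,-0.05,-0.15],"roll":-0.25,"fingers":1},{"translation":[0.55,-0.05,-0.15],"roll":-0.25,"fingers":1},{"translation":[0.55,-0.05,-0.15],"roll":-0.25,"fingers":1},{"translation":[0.55,-0.05,-0.15],"roll":-0.25,"fingers":1}]'
python3 - <<'E'
from h import *
go(428.8,39.8,110,84)
C=cam("top");u=proj(C,[428.8,39.8,50])[0];print("expect",u)
for r in env.regions_of("top","die"):
    m=r["pixels"];ys,xs=np.nonzero(m);c=[xs.mean(),ys.mean()];print(round(r["score"],2),c,back(C,*c,48))
k=np.round(u).astype(int);o=[k[0]-25,k[1]-25]
im=cv2.resize(C[0][o[1]:o[1]+50,o[0]:o[0]+50],(400,400),interpolation=2)
b=cv2.resize(C[0][203:253,235:285],(400,400),interpolation=2)
q=(u-o+.5)*8-.5;cv2.drawMarker(im,tuple(int(v) for v in q),(255,0,0),1,12,1);print(o)
save(np.hstack([im,b]),"die2.png")
E
```

```text
time: 8.5
tool_pos: [431.6, 315.4, 183.3]
eef_rot: [0.051, 0.999, -0.001, -0.002]
wrist_force: [0.5, 0.5, 0.0]
opening: 85.7
finger_force: 0.0
trans [-0.0516 -0.5485  0.1476] roll 0.0003 cur [431.6 315.4 183.3] 84.1 op 85.7 F [0.5 0.5 0. ] t 8.5
expect [209.57030213 238.31317098]
0.73 [np.float64(114.51546391752578), np.float64(227.95876288659792)] [451.21110875 318.92661739  48.        ]
0.73 [np.float64(304.5377358490566), np.float64(223.66981132075472)] [ 479.64126883 -238.33488041   48.        ]
0.59 [np.float64(209.65413533834587), np.float64(239.10902255639098)] [426.49857693  39.61515643  48.        ]
[np.int64(185), np.int64(213)]
```

View pics/die2.png

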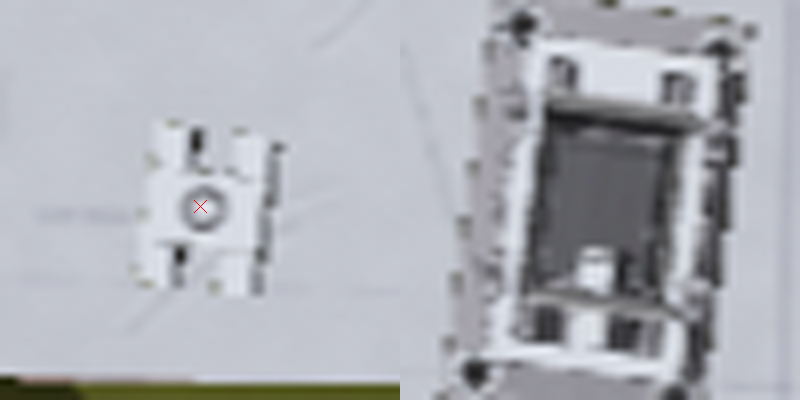

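The ring mark is at crop (204,207), against (200,206) expected from the arm: about 0.1 px off in x and 0.5 px in y, where the die's lateral position in the first grip was uncertain. Next I'll pull intensity profiles over the holder.

```bash
python3 - <<'E'
from h import *
from scipy.ndimage import map_coordinates
g=np.mean([cv2.cvtColor(cam("top")[0],cv2.COLOR_RGB2GRAY).astype(float) for _ in range(4)],0)
C=cam("top")
# mark centroid of die
y,x=np.mgrid[0:384,0:512];m=np.hypot(x-210,y-238.4)<5;w=np.clip(g[m].max()-12-g[m],0,None)
c=((w*x[m]).sum()/w.sum(),(w*y[m]).sum()/w.sum());print("mark",c,back(C,*c,50))
c0=np.array([461.4,-106.9]);th=np.radians(174)
def S(X,Y,z):
    X,Y=np.broadcast_arrays(X,Y);P=np.c_[c0[0]+np.cos(th)*X.ravel()-np.sin(th)*Y.ravel(),c0[1]+np.sin(th)*X.ravel()+np.cos(th)*Y.ravel(),np.full(X.size,z)]
    q=proj(C,P);return map_coordinates(g,[q[:,1],q[:,0]],order=1).reshape(X.shape)
X=np.arange(-60,61,1.5);Y=np.r_[np.arange(-18,-9,1.),np.arange(10,19,1.)]
p=S(X[:,None],Y[None],105).mean(1)
print("x-profile z105");print(' '.join(f"{a:.1f}:{b:.0f}" for a,b in zip(X,p)))
Yv=np.arange(-60,61,1.5)
for z,xs in((72,np.arange(-20,8,1.)),(94,np.arange(14,20,1.)),(72,np.arange(-55,-42,1.)),(7,np.r_[np.arange(-78,-72,1.)]) ):
    p=S(xs[:,None],Yv[None],z).mean(0);print("y-profile z",z,xs[0],xs[-1]);print(' '.join(f"{a:.1f}:{b:.0f}" for a,b in zip(Yv,p)))
E
```

```text
mark (np.float64(210.00095087163234), np.float64(238.10618066561014)) [429.43798207  38.56394229  50.        ]
x-profile z105
-60.0:160 -58.5:160 -57.0:166 -55.5:186 -54.0:209 -52.5:219 -51.0:217 -49.5:201 -48.0:174 -46.5:165 -45.0:167 -43.5:168 -42.0:170 -40.5:168 -39.0:164 -37.5:163 -36.0:152 -34.5:131 -33.0:113 -31.5:90 -30.0:60 -28.5:44 -27.0:43 -25.5:71 -24.0:92 -22.5:89 -21.0:86 -19.5:82 -18.0:82 -16.5:88 -15.0:91 -13.5:91 -12.0:90 -10.5:89 -9.0:88 -7.5:87 -6.0:87 -4.5:87 -3.0:86 -1.5:86 0.0:87 1.5:87 3.0:87 4.5:89 6.0:92 7.5:94 9.0:95 10.5:92 12.0:89 13.5:88 15.0:86 16.5:85 18.0:83 19.5:84 21.0:86 22.5:85 24.0:86 25.5:91 27.0:95 28.5:98 30.0:106 31.5:108 33.0:110 34.5:123 36.0:135 37.5:131 39.0:107 40.5:83 42.0:77 43.5:78 45.0:78 46.5:80 48.0:85 49.5:96 51.0:141 52.5:194 54.0:214 55.5:218 57.0:213 58.5:190 60.0:161
y-profile z 72 -20.0 7.0
-60.0:194 -58.5:195 -57.0:196 -55.5:197 -54.0:197 -52.5:192 -51.0:183 -49.5:174 -48.0:166 -46.5:164 -45.0:165 -43.5:164 -42.0:161 -40.5:158 -39.0:155 -37.5:160 -36.0:177 -34.5:195 -33.0:210 -31.5:214 -30.0:199 -28.5:170 -27.0:129 -25.5:87 -2
[... 2094 characters left out ...]
:186 -51.0:174 -49.5:167 -48.0:160 -46.5:164 -45.0:168 -43.5:169 -42.0:170 -40.5:168 -39.0:165 -37.5:161 -36.0:159 -34.5:160 -33.0:162 -31.5:161 -30.0:157 -28.5:160 -27.0:164 -25.5:167 -24.0:169 -22.5:168 -21.0:167 -19.5:166 -18.0:167 -16.5:166 -15.0:165 -13.5:162 -12.0:158 -10.5:154 -9.0:151 -7.5:150 -6.0:150 -4.5:153 -3.0:159 -1.5:162 0.0:164 1.5:164 3.0:163 4.5:162 6.0:161 7.5:160 9.0:157 10.5:155 12.0:152 13.5:149 15.0:149 16.5:149 18.0:155 19.5:160 21.0:163 22.5:165 24.0:164 25.5:162 27.0:162 28.5:163 30.0:162 31.5:162 33.0:162 34.5:160 36.0:158 37.5:155 39.0:157 40.5:164 42.0:169 43.5:171 45.0:164 46.5:144 48.0:135 49.5:149 51.0:165 52.5:185 54.0:200 55.5:199 57.0:199 58.5:197 60.0:195
```

Profiles: holder y centre (upper parts) is about 1 mm off the hole-based estimate, but x is uncertain by about 2 mm. I'll probe the two cheeks gently with the closed fingertips, above the tab, for an exact x.

```bash
python3 -c "
from h import *
go(461.4,-106,150,84)"
```

```text
trans [-0.1463 -0.8328  0.0706] roll -0.0001 cur [432.5 315.8 185.3] 83.95 op 85.2 F [ 0.6  0.4 -0.1] t 8.85
```

```bash
python3 -m crank '[{"translation":[-0.1463,-0.8328,0.0706],"roll":0,"fingers":0},{"translation":[-0.1463,-0.8328,0.0706],"roll":0,"fingers":0},{"translation":[-0.1463,-0.8328,0.0706],"roll":0,"fingers":0},{"translation":[-0.1463,-0.8328,0.0706],"roll":0,"fingers":0},{"translation":[-0.1463,-0.8328,0.0706],"roll":0,"fingers":0},{"translation":[-0.1463,-0.8328,0.0706],"roll":0,"fingers":0},{"translation":[-0.1463,-0.8328,0.0706],"roll":0,"fingers":0},{"translation":[-0.1463,-0.8328,0.0706],"roll":0,"fingers":0},{"translation":[-0.1463,-0.8328,0.0706],"roll":0,"fingers":0},{"translation":[-0.1463,-0.8328,0.0706],"roll":0,"fingers":0},{"translation":[-0.1463,-0.8328,0.0706],"roll":0,"fingers":0},{"translation":[-0.1463,-0.8328,0.0706],"roll":0,"fingers":0},{"translation":[-0.1463,-0.8328,0.0706],"roll":0,"fingers":0},{"translation":[-0.1463,-0.8328,0.0706],"roll":0,"fingers":0}]'
python3 -c "
from h import *
go(461.4,-106,98,84)"
```

```text
time: 10.02
tool_pos: [461.6, -104.7, 150.2]
eef_rot: [0.052, 0.999, 0.0, -0.0]
wrist_force: [-0.8, 0.5, 0.4]
opening: 0.3
finger_force: 0.0
trans [-0.     -0.0027  0.1045] roll 0.0001 cur [ 461.6 -104.7  150.2] 84.05 op 0.3 F [-0.8  0.5  0.4] t 10.02
```

```bash
python3 -m crank '[{"translation":[0,-0.0027,0.04],"roll":0,"fingers":0},{"translation":[0,-0.0027,0.08],"roll":0,"fingers":0},{"translation":[0,-0.0027,0.104],"roll":0,"fingers":0},{"translation":[0,-0.0027,0.104],"roll":0,"fingers":0},{"translation":[0,-0.0027,0.104],"roll":0,"fingers":0},{"translation":[-0.015,-0.0027,0.104],"roll":0,"fingers":0},{"translation":[-0.026,-0.0027,0.104],"roll":0,"fingers":0},{"translation":[-0.03,-0.0027,0.104],"roll":0,"fingers":0},{"translation":[-0.032,-0.0027,0.104],"roll":0,"fingers":0},{"translation":[-0.032,-0.0027,0.104],"roll":0,"fingers":0}]'
python3 -c "
from h import *
go(461.4,-106,98,84)"
```

```text
time: 10.85
tool_pos: [478.3, -109.1, 98.6]
eef_rot: [0.052, 0.999, -0.0, 0.0]
wrist_force: [-0.3, -0.4, -0.1]
opening: 0.2
finger_force: 0.0
trans [0.0343 0.0025 0.0011] roll 0.0 cur [ 478.3 -109.1   98.6] 84.01 op 0.2 F [-0.3 -0.4 -0.1] t 10.85
```

```bash
python3 -m crank '[{"translation":[-0.004,0,0],"roll":0,"fingers":0},{"translation":[-0.006,0,0],"roll":0,"fingers":0},{"translation":[-0.006,0,0],"roll":0,"fingers":0},{"translation":[-0.006,0,0],"roll":0,"fingers":0}]'; python3 -m crank '[{"translation":[-0.004,0,0],"roll":0,"fingers":0},{"translation":[-0.006,0,0],"roll":0,"fingers":0},{"translation":[-0.006,0,0],"roll":0,"fingers":0},{"translation":[-0.006,0,0],"roll":0,"fingers":0}]'
```

```text
time: 11.18
tool_pos: [480.5, -109.3, 98.1]
eef_rot: [0.052, 0.999, 0.0, -0.0]
wrist_force: [-0.0, 0.4, -0.0]
opening: -0.0
finger_force: 0.0
time: 11.52
tool_pos: [483.1, -109.5, 98.1]
eef_rot: [0.052, 0.999, 0.0, -0.0]
wrist_force: [-1.9, 0.2, 0.9]
opening: 0.1
finger_force: 1.2
```

```bash
python3 -m crank '[{"translation":[-0.003,0,0],"roll":0,"fingers":0},{"translation":[-0.003,0,0],"roll":0,"fingers":0},{"translation":[-0.003,0,0],"roll":0,"fingers":0}]'; python3 -m crank '[{"translation":[0.02,0,0],"roll":0,"fingers":0},{"translation":[0.05,0,0],"roll":0,"fingers":0},{"translation":[0.07,0,0],"roll":0,"fingers":0},{"translation":[0.08,0,0],"roll":0,"fingers":0},{"translation":[0.082,0,0],"roll":0,"fingers":0},{"translation":[0.082,0,0],"roll":0,"fingers":0},{"translation":[0.082,0,0],"roll":0,"fingers":0}]'
```

```text
time: 11.77
tool_pos: [483.3, -109.4, 98.0]
eef_rot: [0.052, 0.999, -0.0, -0.002]
wrist_force: [-6.2, 0.0, 5.1]
opening: -0.2
finger_force: 3.9
time: 12.35
tool_pos: [445.0, -105.7, 98.5]
eef_rot: [0.052, 0.999, -0.0, 0.001]
wrist_force: [0.4, 0.2, 0.2]
opening: -0.0
finger_force: 0.0
```

```bash
python3 -m crank '[{"translation":[0.003,0,0],"roll":0,"fingers":0},{"translation":[0.003,0,0],"roll":0,"fingers":0},{"translation":[0.003,0,0],"roll":0,"fingers":0}]'; python3 -m crank '[{"translation":[0.003,0,0],"roll":0,"fingers":0},{"translation":[0.003,0,0],"roll":0,"fingers":0},{"translation":[0.003,0,0],"roll":0,"fingers":0}]'
```

```text
time: 12.6
tool_pos: [443.0, -105.3, 98.1]
eef_rot: [0.052, 0.999, 0.0, 0.0]
wrist_force: [-0.5, 0.1, 0.0]
opening: 0.2
finger_force: 0.0
time: 12.85
tool_pos: [441.3, -105.0, 98.1]
eef_rot: [0.052, 0.999, 0.0, -0.0]
wrist_force: [0.6, -0.3, 0.3]
opening: -0.3
finger_force: 0.0
```

```bash
python3 -m crank '[{"translation":[0.003,0,0],"roll":0,"fingers":0},{"translation":[0.003,0,0],"roll":0,"fingers":0},{"translation":[0.003,0,0],"roll":0,"fingers":0}]'
```

```text
time: 13.1
tool_pos: [440.2, -105.0, 98.4]
eef_rot: [0.052, 0.999, -0.0, 0.0]
wrist_force: [2.2, -0.2, -0.5]
opening: -0.1
finger_force: 0.6
```

Cheek contacts are at x = 483.2 and 440.2, so the holder centre is x ≈ 461.7. Now back to the die to take it across its sides, high up.

```bash
python3 -c "
from h import *
go(428.8,39.0,98,84)"; python3 -m crank '[{"translation":[-0.02,0,0],"roll":0,"fingers":0},{"translation":[-0.02,0,-0.05],"roll":0,"fingers":0},{"translation":[-0.02,0,-0.1],"roll":0,"fingers":0},{"translation":[-0.02,0,-0.1],"roll":0,"fingers":0}]';python3 -c "
from h import *
go(428.8,39.0,100,84)"
```

```text
trans [0.0528 0.2841 0.0007] roll -0.0 cur [ 440.2 -105.    98.4] 84.0 op -0.1 F [ 2.2 -0.2 -0.5] t 13.1
time: 13.43
tool_pos: [452.7, -107.0, 152.2]
eef_rot: [0.052, 0.999, -0.001, 0.003]
wrist_force: [1.3, -0.0, 0.5]
opening: 0.3
finger_force: 0.0
trans [0.0786 0.2857 0.1033] roll 0.0 cur [ 452.7 -107.   152.2] 84.01 op 0.3 F [ 1.3 -0.   0.5] t 13.43
```

```bash
python3 -m crank '[{"translation":[0.0786,0.2857,0],"roll":0,"fingers":1},{"translation":[0.0786,0.2857,0],"roll":0,"fingers":1},{"translation":[0.0786,0.2857,0],"roll":0,"fingers":1},{"translation":[0.0786,0.2857,0.05],"roll":0,"fingers":1},{"translation":[0.0786,0.2857,0.1],"roll":0,"fingers":1},{"translation":[0.0786,0.2857,0.1],"roll":0,"fingers":1},{"translation":[0.0786,0.2857,0.1],"roll":0,"fingers":1},{"translation":[0.0786,0.2857,0.1],"roll":0,"fingers":1}]';python3 -c "
from h import *
go(428.8,39.0,35,84)"
```

```text
time: 14.1
tool_pos: [426.3, 39.8, 98.8]
eef_rot: [0.053, 0.999, -0.0, 0.0]
wrist_force: [0.1, -0.1, 0.1]
opening: 85.4
finger_force: 0.0
trans [-0.0051 -0.001   0.1277] roll -0.0001 cur [426.3  39.8  98.8] 83.96 op 85.4 F [ 0.1 -0.1  0.1] t 14.1
```

```bash
python3 -m crank '[{"translation":[-0.005,-0.001,0.05],"roll":0,"fingers":1},{"translation":[-0.005,-0.001,0.1],"roll":0,"fingers":1},{"translation":[-0.005,-0.001,0.127],"roll":0,"fingers":1},{"translation":[-0.005,-0.001,0.127],"roll":0,"fingers":1},{"translation":[-0.005,-0.001,0.127],"roll":0,"fingers":1},{"translation":[-0.005,-0.001,0.127],"roll":0,"fingers":1}]';python3 -c "
from h import *
go(428.8,39.0,35,84)"
```

```text
time: 14.6
tool_pos: [429.6, 38.8, 36.2]
eef_rot: [0.053, 0.999, -0.0, 0.001]
wrist_force: [0.3, -0.7, 0.1]
opening: 85.3
finger_force: 0.0
trans [0.0017 0.0003 0.0024] roll -0.0002 cur [429.6  38.8  36.2] 83.93 op 85.3 F [ 0.3 -0.7  0.1] t 14.6
```

Close.

```bash
python3 -m crank '[{"translation":[0.001,0,0.002],"roll":0,"fingers":0},{"translation":[0.001,0,0.002],"roll":0,"fingers":0},{"translation":[0.001,0,0.002],"roll":0,"fingers":0},{"translation":[0.001,0,0.002],"roll":0,"fingers":0},{"translation":[0.001,0,0.002],"roll":0,"fingers":0},{"translation":[0.001,0,0.002],"roll":0,"fingers":0},{"translation":[0.001,0,0.002],"roll":0,"fingers":0},{"translation":[0.001,0,0.002],"roll":0,"fingers":0},{"translation":[0.001,0,0.002],"roll":0,"fingers":0}]'; python3 -m crank '[{"translation":[0,0,-0.02],"roll":0,"fingers":0},{"translation":[0,0,-0.06],"roll":0,"fingers":0},{"translation":[0,0,-0.13],"roll":0,"fingers":0},{"translation":[0,0,-0.2],"roll":0,"fingers":0},{"translation":[0,0,-0.23],"roll":0,"fingers":0},{"translation":[0,0,-0.23],"roll":0,"fingers":0},{"translation":[0,0,-0.23],"roll":0,"fingers":0}]'
python3 -c "
from h import *
go(461.7,-106,160,84)"
```

```text
time: 15.35
tool_pos: [428.3, 39.6, 34.7]
eef_rot: [0.052, 0.999, 0.0, 0.001]
wrist_force: [-0.9, -0.2, 6.7]
opening: 42.6
finger_force: 61.7
time: 15.93
tool_pos: [427.8, 39.5, 148.8]
eef_rot: [0.052, 0.999, -0.0, 0.001]
wrist_force: [-0.5, 0.3, -3.8]
opening: 42.8
finger_force: 62.1
trans [-0.0978 -0.2824 -0.0222] roll 0.0 cur [427.8  39.5 148.8] 84.01 op 42.8 F [-0.5  0.3 -3.8] t 15.93
```

```bash
python3 -m crank '[{"translation":[-0.02,-0.05,-0.03],"roll":0,"fingers":0},{"translation":[-0.04,-0.12,-0.03],"roll":0,"fingers":0},{"translation":[-0.07,-0.19,-0.03],"roll":0,"fingers":0},{"translation":[-0.09,-0.25,-0.03],"roll":0,"fingers":0},{"translation":[-0.0978,-0.2812,-0.03],"roll":0,"fingers":0},{"translation":[-0.0978,-0.2812,-0.03],"roll":0,"fingers":0},{"translation":[-0.0978,-0.2812,-0.03],"roll":0,"fingers":0},{"translation":[-0.0978,-0.2812,-0.03],"roll":0,"fingers":0}]';python3 - <<'E'
from h import *
go(461.4,-105.3,144,84)
S=cam("scene");save(S[0],"hov2.png",(190,130,290,240),5)
E
```

```text
time: 16.6
tool_pos: [459.9, -104.5, 161.8]
eef_rot: [0.052, 0.999, 0.001, -0.002]
wrist_force: [0.0, 0.6, -3.2]
opening: 42.4
finger_force: 62.5
trans [-0.0032 -0.0014  0.0356] roll -0.0 cur [ 459.9 -104.5  161.8] 84.0 op 42.4 F [ 0.   0.6 -3.2] t 16.6
```

View pics/hov2.png

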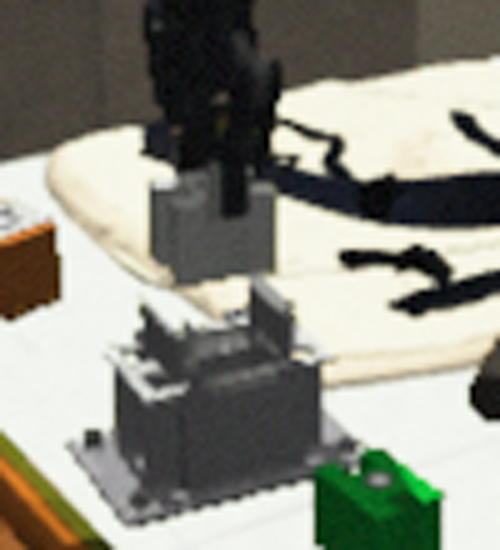

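The die hangs upright and aligned above the pocket between the cheeks (crop about 215,230), with the fingertips some 16 mm down its sides. I'll centre it and descend slowly.

```bash
python3 -m crank '[{"translation":[-0.002,-0.001,0.02],"roll":0,"fingers":0},{"translation":[-0.002,-0.001,0.032],"roll":0,"fingers":0},{"translation":[-0.002,-0.001,0.032],"roll":0,"fingers":0},{"translation":[-0.002,-0.001,0.032],"roll":0,"fingers":0},{"translation":[-0.002,-0.001,0.032],"roll":0,"fingers":0}]';python3 -c "
from h import *
go(461.4,-105.3,134,84)"
```

```text
time: 17.07
tool_pos: [462.3, -105.6, 147.6]
eef_rot: [0.052, 0.999, 0.0, -0.0]
wrist_force: [-0.1, 0.4, -2.8]
opening: 42.3
finger_force: 62.5
trans [0.0019 0.0004 0.0272] roll 0.0001 cur [ 462.3 -105.6  147.6] 84.04 op 42.3 F [-0.1  0.4 -2.8] t 17.07
```

```bash
python3 -m crank '[{"translation":[0.001,0,0.006],"roll":0,"fingers":0},{"translation":[0.001,0,0.012],"roll":0,"fingers":0},{"translation":[0.001,0,0.018],"roll":0,"fingers":0},{"translation":[0.001,0,0.022],"roll":0,"fingers":0},{"translation":[0.001,0,0.022],"roll":0,"fingers":0},{"translation":[0.001,0,0.022],"roll":0,"fingers":0}]';python3 -c "
from h import *
go(461.4,-105.3,120,84)"
```

```text
time: 17.57
tool_pos: [461.8, -106.0, 136.5]
eef_rot: [0.052, 0.999, 0.0, -0.0]
wrist_force: [1.0, -1.0, -2.9]
opening: 42.4
finger_force: 62.5
trans [0.0009 0.0012 0.033 ] roll -0.0 cur [ 461.8 -106.   136.5] 83.99 op 42.4 F [ 1.  -1.  -2.9] t 17.57
```

The die is between the cheeks without contact. Continuing down.

```bash
python3 -m crank '[{"translation":[0.0005,0.001,0.01],"roll":0,"fingers":0},{"translation":[0.0005,0.001,0.02],"roll":0,"fingers":0},{"translation":[0.0005,0.001,0.03],"roll":0,"fingers":0},{"translation":[0.0005,0.001,0.04],"roll":0,"fingers":0},{"translation":[0.0005,0.001,0.044],"roll":0,"fingers":0},{"translation":[0.0005,0.001,0.044],"roll":0,"fingers":0},{"translation":[0.0005,0.001,0.044],"roll":0,"fingers":0}]';python3 -c "
from h import *
go(461.4,-105.3,100,84)"
```

```text
time: 18.15
tool_pos: [461.6, -105.4, 114.4]
eef_rot: [0.052, 0.999, 0.0, -0.0]
wrist_force: [0.4, -0.5, -2.4]
opening: 42.6
finger_force: 62.5
trans [0.0004 0.0001 0.0289] roll 0.0 cur [ 461.6 -105.4  114.4] 84.0 op 42.6 F [ 0.4 -0.5 -2.4] t 18.15
```

Underside is at about 80. Next is past the keeper and into the lead-ins.

```bash
python3 -m crank '[{"translation":[0,0,0.008],"roll":0,"fingers":0},{"translation":[0,0,0.016],"roll":0,"fingers":0},{"translation":[0,0,0.024],"roll":0,"fingers":0},{"translation":[0,0,0.03],"roll":0,"fingers":0},{"translation":[0,0,0.03],"roll":0,"fingers":0},{"translation":[0,0,0.03],"roll":0,"fingers":0}]'; python3 -m crank '[{"translation":[0,0,0.006],"roll":0,"fingers":0},{"translation":[0,0,0.012],"roll":0,"fingers":0},{"translation":[0,0,0.018],"roll":0,"fingers":0},{"translation":[0,0,0.018],"roll":0,"fingers":0},{"translation":[0,0,0.018],"roll":0,"fingers":0}]'
```

```text
time: 18.65
tool_pos: [461.5, -105.4, 99.4]
eef_rot: [0.052, 0.999, 0.0, -0.0]
wrist_force: [-0.3, 0.8, -3.0]
opening: 42.5
finger_force: 62.5
time: 19.07
tool_pos: [461.5, -105.4, 90.4]
eef_rot: [0.052, 0.999, 0.0, -0.0]
wrist_force: [0.6, -1.0, -2.5]
opening: 42.5
finger_force: 62.5
```

```bash
python3 -m crank '[{"translation":[0,0,0.008],"roll":0,"fingers":0},{"translation":[0,0,0.016],"roll":0,"fingers":0},{"translation":[0,0,0.024],"roll":0,"fingers":0},{"translation":[0,0,0.026],"roll":0,"fingers":0},{"translation":[0,0,0.026],"roll":0,"fingers":0},{"translation":[0,0,0.026],"roll":0,"fingers":0}]'; python3 -m crank '[{"translation":[0,0,0.002],"roll":0,"fingers":0},{"translation":[0,0,0.004],"roll":0,"fingers":0},{"translation":[0,0,0.004],"roll":0,"fingers":0},{"translation":[0,0,0.004],"roll":0,"fingers":0}]'
```

```text
time: 19.57
tool_pos: [461.6, -105.4, 77.5]
eef_rot: [0.052, 0.999, 0.0, -0.0]
wrist_force: [-0.3, -0.7, -2.7]
opening: 42.3
finger_force: 62.5
time: 19.9
tool_pos: [461.7, -105.5, 75.7]
eef_rot: [0.052, 0.999, 0.0, 0.0]
wrist_force: [-0.6, 0.1, -3.4]
opening: 42.5
finger_force: 62.5
```

```bash
python3 -m crank '[{"translation":[0,0,0.002],"roll":0,"fingers":0},{"translation":[0,0,0.003],"roll":0,"fingers":0},{"translation":[0,0,0.003],"roll":0,"fingers":0},{"translation":[0,0,0.003],"roll":0,"fingers":0}]'
```

```text
time: 20.23
tool_pos: [461.9, -105.5, 74.6]
eef_rot: [0.052, 0.999, -0.0, 0.0]
wrist_force: [-1.1, 0.8, 2.5]
opening: 42.4
finger_force: 63.0
```

It's on the lifter (force flipped to +2.5 N). I'll release and rise.

```bash
python3 -m crank '[{"translation":[0,0,0],"roll":0,"fingers":0.7},{"translation":[0,0,0],"roll":0,"fingers":0.7},{"translation":[0,0,0],"roll":0,"fingers":0.7},{"translation":[0,0,0],"roll":0,"fingers":0.7},{"translation":[0,0,-0.03],"roll":0,"fingers":0.7},{"translation":[0,0,-0.07],"roll":0,"fingers":0.7},{"translation":[0,0,-0.07],"roll":0,"fingers":0},{"translation":[0,0,-0.07],"roll":0,"fingers":0},{"translation":[0,0,-0.07],"roll":0,"fingers":0},{"translation":[0,0,-0.07],"roll":0,"fingers":0},{"translation":[0,0,-0.07],"roll":0,"fingers":0},{"translation":[0,0,-0.07],"roll":0,"fingers":0}]'; python3 - <<'E'
from h import *
go(463,-105.6,95,84)
C=cam("scene")
for r in env.regions_of("scene","die")[:4]:print(round(r["score"],2),np.round(r["bbox"]),np.round(back(C,*r["bbox"][:2],90)))
E
```

```text
time: 21.23
tool_pos: [461.2, -105.3, 108.5]
eef_rot: [0.052, 0.999, 0.0, -0.001]
wrist_force: [-0.1, 0.7, -0.6]
opening: -0.1
finger_force: 0.0
trans [-0.0037 -0.0003  0.0269] roll -0.0 cur [ 461.2 -105.3  108.5] 84.0 op -0.1 F [-0.1  0.7 -0.6] t 21.23
0.8 [264. 234.  27.  29.] [ 417. -324.   90.]
0.78 [238. 199.  19.  15.] [ 455. -140.   90.]
0.56 [171. 167.  21.  18.] [385. 181.  90.]
```

The die is seen in the pocket (scene px 238,199). Now I'll press with closed fingertips.

```bash
python3 -m crank '[{"translation":[-0.003,0,0.01],"roll":0,"fingers":0},{"translation":[-0.003,0,0.024],"roll":0,"fingers":0},{"translation":[-0.003,0,0.032],"roll":0,"fingers":0},{"translation":[-0.003,0,0.044],"roll":0,"fingers":0},{"translation":[-0.003,0,0.056],"roll":0,"fingers":0},{"translation":[-0.003,0,0.068],"roll":0,"fingers":0},{"translation":[-0.003,0,0.08],"roll":0,"fingers":0},{"translation":[-0.003,0,0.08],"roll":0,"fingers":0},{"translation":[-0.003,0,0.08],"roll":0,"fingers":0}]';python3 -c "
from h import *
go(461.9,-105.5,63.5,84)"
```

```text
time: 22.08
tool_pos: [463.1, -105.5, 69.0]
eef_rot: [0.052, 0.999, 0.0, -0.0]
wrist_force: [-1.6, 0.4, 5.4]
opening: -0.1
finger_force: 2.4
trans [ 0.0024 -0.0002  0.011 ] roll 0.0 cur [ 463.1 -105.5   69. ] 84.0 op -0.1 F [-1.6  0.4  5.4] t 22.08
```

```bash
python3 -m crank '[{"translation":[0,0,0.006],"roll":0,"fingers":0},{"translation":[0,0,0.011],"roll":0,"fingers":0},{"translation":[0,0,0.012],"roll":0,"fingers":0},{"translation":[0,0,0.012],"roll":0,"fingers":0}]'
```

```text
time: 22.42
tool_pos: [463.2, -105.6, 63.5]
eef_rot: [0.052, 0.999, 0.0, 0.0]
wrist_force: [-2.2, 0.1, 5.6]
opening: 0.1
finger_force: 2.9
```

Top is at 63.5, below the tongue. Now I'll slide along holder +x (tool +x).

```bash
python3 -m crank '[{"translation":[0.005,0,0.001],"roll":0,"fingers":0},{"translation":[0.01,0,0.001],"roll":0,"fingers":0},{"translation":[0.015,0,0.001],"roll":0,"fingers":0},{"translation":[0.02,0,0.001],"roll":0,"fingers":0},{"translation":[0.024,0,0.001],"roll":0,"fingers":0},{"translation":[0.028,0,0.001],"roll":0,"fingers":0},{"translation":[0.032,0,0.001],"roll":0,"fingers":0},{"translation":[0.035,0,0.001],"roll":0,"fingers":0},{"translation":[0.037,0,0.001],"roll":0,"fingers":0},{"translation":[0.037,0,0.001],"roll":0,"fingers":0},{"translation":[0.037,0,0.001],"roll":0,"fingers":0}]'
```

```text
time: 23.33
tool_pos: [448.9, -104.9, 64.5]
eef_rot: [0.052, 0.999, -0.001, 0.004]
wrist_force: [5.4, -0.3, 5.4]
opening: -0.1
finger_force: 3.8
```

```bash
python3 -m crank '[{"translation":[0.003,0,0.002],"roll":0,"fingers":0},{"translation":[0.006,0,0.002],"roll":0,"fingers":0},{"translation":[0.008,0,0.002],"roll":0,"fingers":0},{"translation":[0.008,0,0.002],"roll":0,"fingers":0},{"translation":[0.008,0,0.002],"roll":0,"fingers":0}]'
```

```text
time: 23.75
tool_pos: [445.6, -104.7, 63.9]
eef_rot: [0.052, 0.999, -0.001, 0.005]
wrist_force: [5.7, -0.0, 6.3]
opening: -0.1
finger_force: 4.4
```

It's sliding at constant force, so I'll continue until it stops.

```bash
python3 -m crank '[{"translation":[0.003,0,0.001],"roll":0,"fingers":0},{"translation":[0.005,0,0.001],"roll":0,"fingers":0},{"translation":[0.005,0,0.001],"roll":0,"fingers":0},{"translation":[0.005,0,0.001],"roll":0,"fingers":0}]'; python3 -m crank '[{"translation":[0.003,0,0],"roll":0,"fingers":0},{"translation":[0.004,0,0],"roll":0,"fingers":0},{"translation":[0.004,0,0],"roll":0,"fingers":0},{"translation":[0.004,0,0],"roll":0,"fingers":0}]'
```

```text
time: 24.08
tool_pos: [445.7, -104.8, 64.0]
eef_rot: [0.052, 0.999, -0.001, 0.007]
wrist_force: [12.7, 1.1, 4.6]
opening: -0.3
finger_force: 7.2
time: 24.42
tool_pos: [445.6, -104.8, 64.1]
eef_rot: [0.052, 0.999, -0.001, 0.009]
wrist_force: [17.5, 0.9, -1.5]
opening: -0.1
finger_force: 10.0
```

Hard stop: force rising, position fixed. I'll back off along the die, then rise.

```bash
python3 -m crank '[{"translation":[-0.01,0,0],"roll":0,"fingers":0},{"translation":[-0.02,0,0],"roll":0,"fingers":0},{"translation":[-0.024,0,-0.01],"roll":0,"fingers":0},{"translation":[-0.024,0,-0.04],"roll":0,"fingers":0},{"translation":[-0.024,0,-0.1],"roll":0,"fingers":0},{"translation":[-0.024,0,-0.18],"roll":0,"fingers":0},{"translation":[-0.024,0,-0.25],"roll":0,"fingers":0},{"translation":[-0.024,0,-0.25],"roll":0,"fingers":0}]'; python3 -m crank '[{"translation":[0,0.08,0],"roll":0,"fingers":0},{"translation":[0,0.16,0],"roll":0,"fingers":0},{"translation":[0,0.24,0],"roll":0,"fingers":0},{"translation":[0,0.32,0],"roll":0,"fingers":0},{"translation":[0,0.4,0],"roll":0,"fingers":0},{"translation":[0,0.48,0],"roll":0,"fingers":0},{"translation":[0,0.55,0],"roll":0,"fingers":0},{"translation":[0,0.55,0],"roll":0,"fingers":0},{"translation":[0,0.55,0],"roll":0,"fingers":0},{"translation":[0,0.55,0],"roll":0,"fingers":0},{"translation":[0,0.55,0],"roll":0,"fingers":0}]'
python3 - <<'E'
from h import *
from scipy.ndimage import map_coordinates
C=cam("top");g=cv2.cvtColor(C[0],cv2.COLOR_RGB2GRAY).astype(float)
c0=np.array([461.5,-105.9]);th=np.radians(174)
def line(X,Ys,z):
    o=[]
    for Y in Ys:
        P=np.c_[c0[0]+np.cos(th)*X-np.sin(th)*Y,c0[1]+np.sin(th)*X+np.cos(th)*Y,np.full(X.size,z)]
        q=proj(C,P);o.append(map_coordinates(g,[q[:,1],q[:,0]],order=1))
    return np.mean(o,0)
X=np.arange(-60,61,2.)
for z,Ys in((94,np.arange(-4,4.)),(67,[-20,-18,18,20]),(72,np.arange(-13,-9.))):
    print(z,' '.join(f"{a:.0f}:{b:.0f}" for a,b in zip(X,line(X,Ys,z))))
# mark in die top: apparent position for top heights
mask=np.zeros((384,512),np.uint8)
S=cam("scene")
for n in("scene","top"):
    for th_ in("die","keeper","lifter"):
        for r in env.regions_of(n,th_)[:3]:print(n,th_,round(r["score"],2),np.round(r["bbox"],1))
save(C[0],"final_top.png",(235,203,285,253),8)
print(env.state()["tool_pos"],env.state()["time"])
E
```

```text
time: 25.08
tool_pos: [451.9, -105.5, 192.8]
eef_rot: [0.052, 0.999, -0.002, 0.005]
wrist_force: [1.0, -0.5, -0.0]
opening: -0.0
finger_force: 0.0
time: 26.0
tool_pos: [476.8, 168.6, 186.0]
eef_rot: [0.053, 0.999, -0.0, -0.0]
wrist_force: [0.6, 0.4, 0.3]
opening: 0.1
finger_force: 0.0
94 -60:156 -58:156 -56:156 -54:156 -52:157 -50:156 -48:155 -46:156 -44:196 -42:214 -40:209 -38:180 -36:142 -34:109 -32:94 -30:117 -28:170 -26:213 -24:215 -22:213 -20:201 -18:109 -16:73 -14:93 -12:189 -10:207 -8:182 -6:124 -4:149 -2:177 0:199 2:198 4:166 6:131 8:155 10:190 12:186 14:102 16:58 18:45 20:47 22:56 24:64 26:79 28:128 30:124 32:105 34:111 36:144 38:178 40:206 42:211 44:213 46:213 48:213 50:211 52:209 54:209 56:209 58:210 60:210
67 -60:156 -58:151 -56:148 -54:148 -52:122 -50:108 -48:117 -46:181 -44:214 -42:210 -40:182 -38:146 -36:112 -34:93 -32:74 -30:87 -28:164 -26:182 -24:183 -22:178 -20:180 -18:191 -16:194 -14:187 -12:193 -10:206 -8:206 -6:202 -4:195 -2:193 0:191 2:189 4:192 6:195 8:199 10:205 12:198 14:190 16:200 18:199 20:194 22:192 24:191 26:190 28:177 30:110 32:92 34:117 36:141 38:126 40
[... 224 characters left out ...]
22:209 -20:192 -18:201 -16:204 -14:187 -12:206 -10:216 -8:216 -6:215 -4:214 -2:212 0:211 2:212 4:214 6:215 8:215 10:209 12:189 14:197 16:206 18:206 20:205 22:207 24:209 26:208 28:157 30:84 32:101 34:122 36:134 38:114 40:89 42:72 44:70 46:68 48:67 50:66 52:67 54:87 56:119 58:147 60:127
scene die 0.67 [170.3 166.9  17.7  17.2]
scene die 0.67 [266.  233.8  23.6  31.5]
scene die 0.66 [233.3 203.   20.7   6. ]
scene keeper 0.79 [225.5 204.2  37.   21. ]
top die 0.62 [260.9 230.8  18.9  23.1]
top die 0.5 [305.1 223.4  25.8  16.6]
top keeper 0.58 [260.5 233.8  23.6  39.6]
top lifter 0.5 [355.  257.2  24.7  32.7]
top lifter 0.42 [294.4 155.1  64.5  52.6]
[477.1833182  168.93695862 186.30504665] 26.4
```

The keeper's outer bar moved about 12 mm. The tongue edge now shows at holder x ≈ −19.5, over the die, with the tab at about 28. The die's visible height in the scene view dropped from 15 to 6 px, so it is trapped and the arm is clear.

```bash
python3 -c "
from h import *
print(env.hand_in())"
```

```text
the job is handed in; nothing more can be done
None
```

The notched die is in the holder, pressed below the keeper and trapped by its tongue with the tab fully over; I handed the job in at about 26 s, and no verdict came back.

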